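# Move the yoke to the other fold-down hook

## Robot

A 6-joint arm with a two-finger parallel gripper is mounted at the origin on the work surface. World frame = base frame: x ahead of the robot, y to its left, z up, the work surface at z = 0. Lengths are in mm, angles in degrees, forces in N, time in s.
With the tool pointing down it reaches from about 350 to 850 mm from the base axis. Payload 8.1 kg.
Tool frame: the origin (TCP) lies midway between the tips of the shut fingers; the grasp point (between the pads) lies 19 mm behind it (r.tcp_to_grasp is the distance from the TCP to the grasp point, in mm); z points along the fingers, y is the direction in which the jaws open and shut (so a half turn about z gives the same grasp; the last joint's range is limited). The gripper opens to 85 mm and grips with 20 to 120 N. Pads are 22 mm wide; open, the fingers measure 114 mm over their backs; the gripper's body (76 mm by 85 mm) begins 54 mm behind the grasp point. The pads swing forward as they close: fully open they stand 13 mm farther back than shut.
Start: joints at [58.648, 7.471, 85.268, -0, 87.261, -4.893], TCP at [267.316, 537.166, 206.492] pointing down, gripper open.
Joint ranges: [-169.43, 169.43], [-51.17, 129.36], [1.28, 143.12], [-76.62, 256.62], [0, 156.53], [-152.29, 152.29]. Speed limits (degrees/s): [136.94, 136.94, 159.86, 180, 180, 180].

## Interface

Orientations are given as [roll, pitch, yaw] about the fixed x, y, z axes, in that order (R = Rz(yaw) Ry(pitch) Rx(roll)).
In Python, from bench import r gives the robot as it stands.
- The arm moves only by the tool jog_arm, never from a script. Its argument "targets" is a list of rows, each a list of 7 numbers: the shift along the tool's x, y, z in m, then the turn, a rotation vector about the tool's x, y, z in rad, then the closure, from 0 (fully open) to 1 (shut). In form: [[dx, dy, dz, wx, wy, wz, claw], ...]. A call has 1 to 5 rows; each row is the pose to reach, as a shift and turn from the pose commanded when the call began, along the tool's axes at that moment; what a row does not reach only later rows make up. A row lasts 1/12 s, in which the tool goes at most 41.7 mm and 7.16 degrees, less where a joint would pass 70% of its speed; a pose out of reach is approached as far as the arm can. A call with a gripper value outside its range is refused whole. The fingers move at their own pace and stop on an object; "newtons" is the grip in N (left out, the last holds). Time passes only in rows, so rows that repeat a pose let the fingers close. It gives the time, the measured TCP pose, the force and the opening at its end, in the units of the state.
- r.sense(): the state, without advancing time (a new reading comes with each control period).
- r.snapshot(name): name is "side" or "top" or "wrist"; returns a dict with "pixels" (400x640x3 uint8, red, green, blue), "fx", "fy", "cx", "cy" (pixels), "dist" ([k1, k2, p1, p2, k3] as OpenCV has them; the pictures are not rectified), "origin" and "attitude" of the camera in the world. Camera axes: x right, y down, z forward; pixel columns grow to the right and rows downward; lengths in mm; the calibration is good to about 2 mm. A picture is of the moment at which its call begins. There is no depth.
- r.hand_in(): hands the job in, once; it reports no verdict.
The state is a dict: "time": time; "joint_pos": joint angles; "qd": joint speeds; "joint_efforts": joint torques, N m; "tool_pos": TCP position; "tcp_rot": TCP orientation; "ft_force": force on the tool from outside, world axes, zero at the start; "wrist_torque": the same for the moment, N m; "finger_gap": finger opening in mm.
Only numpy, scipy, OpenCV 4.12 (cv2) and the standard library are available. Lean on these libraries where they do the work, as an engineer would, in place of code of your own. Each camera call takes 0.05 s, during which the arm holds its last target.

## Task

Two uprights on the storeroom bench each carry a fold-down hook: one hook is out with a U-shaped steel yoke hanging on it, the other is empty and folded up. First fold the empty hook fully down, then move the yoke over so that it hangs freely on that hook, and finally fold the hook you emptied up flat against its upright.

Things in the scene. Friction and masses are not known exactly. Their poses are not given: they have to be found in the camera images.
- post_full: Grey slotted-steel upright 60 mm wide, 280 mm tall on a 90 mm foot, fixed, with a folding hook on its front. Origin: centre of the foot's underside; z up, -x the front (roughly to the robot). The hook's hinge axis lies along y at x = -30, z = 190 mm. This is the upright whose hook is out with the yoke on it at the start; it may stand left or right of the other.
- post_free: Grey slotted-steel upright 60 mm wide, 280 mm tall on a 90 mm foot, fixed, with a folding hook on its front. Origin: centre of the foot's underside; z up, -x the front (roughly to the robot). The hook's hinge axis lies along y at x = -30, z = 190 mm. This is the other upright, same make, whose hook starts empty and folded up.
- knob_full (a point): Centre of the steel knob at the end of the hook on post_full, 110 mm from its hinge axis: a disc 24 mm in diameter, 18 mm wide, flat faces to the upright's +y and -y. Pinched from above across y, it turns between the fingers as the bar swings. Own z runs along the bar from the hinge outwards, y along the hinge axis.
- knob_free (a point): Centre of the steel knob at the end of the hook on post_free, 110 mm from its hinge axis: a disc 24 mm in diameter, 18 mm wide, flat faces to the upright's +y and -y. Pinched from above across y, it turns between the fingers as the bar swings. Own z runs along the bar from the hinge outwards, y along the hinge axis.
- hook_full (a joint): Angle of the folding hook on post_full, rad: 0 = flat (bar straight up along the upright), 1.571 = fully down (bar level, pointing to the upright's -x); stops at both ends. Friction hinge (0.1 N m, 1 N at the knob): stays where left. Bar 10 mm thick. At q the knob centre is, in the upright's frame, x = -30 - 110 sin q, y = 0, z = 190 + 110 cos q mm. Starts at 1.571, yoke on it.
- hook_free (a joint): Angle of the folding hook on post_free, rad: 0 = flat (bar straight up along the upright), 1.571 = fully down (bar level, pointing to the upright's -x); stops at both ends. Friction hinge (0.1 N m, 1 N at the knob): stays where left. Bar 10 mm thick. At q the knob centre is, in the upright's frame, x = -30 - 110 sin q, y = 0, z = 190 + 110 cos q mm. Starts at 0 to 0.3.
- yoke: Dark steel upside-down U of strip 22 mm wide, 5 mm thick, 0.15 to 0.3 kg: 56 mm across the legs' outsides, 46 inside, 115 tall, open below. Hangs astride the bar, lifts straight up. Origin: inside of the crest, where it rests on the bar (z = 195 mm when hung); z up, y leg to leg, x along the bar. Legs flat from 23 to 110 mm below the origin: grip across their outsides from above, bar between the fingers.
Mind the look-alikes: they are no part of the job. What is meant by the yoke is not purple or red, and is the larger of those in its own colour.

How it is judged (in metres and radians):
On the way, in this order (a step that is already met when the one before it is completed fails the run):
1. the empty hook is folded fully down (beyond 1.40 rad) (value of joint hook_free above 1.4 rad), for 0.2 s.
2. the yoke hangs on that hook, let go (value of joint hook_free above 1.4 rad and x of yoke in the frame of post_free between -0.13 and -0.04 m and y of yoke in the frame of post_free between -0.02 and 0.02 m and z of yoke in the frame of post_free between 0.18 and 0.215 m and angle between yoke's own z axis and vertical below 0.3 rad and contact force between yoke and post_free above 0.5 N and contact force between yoke and the fingers below 0.1 N), for 0.2 s.
3. the emptied hook is folded flat (below 0.17 rad) (value of joint hook_full below 0.17 rad), for 0.2 s.
At the end, for the whole second after the job is handed in: The hook on post_free is down (beyond 1.40 rad) and the yoke hangs on it, let go and at rest: its origin 10 to 100 mm out from the hinge axis, within 20 mm of the bar sideways and 180 to 215 mm high, tilted less than 0.30 rad, its weight on the hook; the hook on post_full is flat (below 0.17 rad) (all of step 2 and value of joint hook_full below 0.17 rad and linear speed of yoke below 0.05 m/s and velocity of joint hook_full below 0.1 rad/s); the robot touches nothing.
It also fails if it takes over 67 s, if anything falls off the work surface, if the arm or the gripper's body presses on something with over 40 N, if the wrist force passes 120 N, or if a joint passes its speed limit or range.

## Working session

There is one attempt and no reset: what is moved stays moved. The work goes in short steps, Python scripts to look and compute and a tool call to move; the robot and the scene stay as the last step left them, time stands still between calls to the robot, and variables do not carry over. Pictures are saved under pics/ and viewed, and the job is handed in when it is done.

Besides the shell and the picture viewer there is one more tool, called by a JSON object that holds its "fn" and its "kwargs". jog_arm: Moves the arm, as the interface text tells. Its arguments: {"type":"object","properties":{"targets":{"type":"array","items":{"type":"array","items":{"type":"number"}}},"newtons":{"type":"number"}},"required":["targets"]}

```bash
ls; mkdir -p pics
python3 - <<'E'
from bench import r
import cv2
print(r.sense())
for n in("side","top","wrist"):
    s=r.snapshot(n); cv2.imwrite(f"pics/{n}0.png",s["pixels"][:,:,::-1]); print(n,{k:v for k,v in s.items() if k!="pixels"})
E
```

```text
pics
{'time': 0.0, 'joint_pos': array([ 5.86476790e+01,  7.51534618e+00,  8.53302391e+01,  4.96388857e-04,
        8.72598807e+01, -4.89283903e+00]), 'qd': array([ 0.00633915, -0.06809082,  0.03046709, -0.12275874, -0.0288033 ,
        0.07054847]), 'joint_efforts': array([ 1.64413694e-03, -5.69396245e+01, -5.00552237e+01, -2.67085170e-04,
        1.47448678e-02, -3.05989192e-05]), 'tool_pos': array([267.0049649 , 536.65540079, 205.43277611]), 'tcp_rot': array([-1.79894961e+02, -9.48941518e-03,  1.53540485e+02]), 'ft_force': array([-0.79309621, -0.33025752,  0.70031624]), 'wrist_torque': array([-0.0187033 , -0.01745142, -0.00323991]), 'finger_gap': 85.45648277824729}
side {'fx': 428.6040723038696, 'fy': 428.6040723038696, 'cx': 323.49730235993974, 'cy': 205.20010824420578, 'dist': array([-0.05382881,  0.        ,  0.        ,  0.        ,  0.        ]), 'origin': array([  -4.79193089, -745.47171323,  668.03506336]), 'attitude': array([-117.53374905,    0.20944897,  -37.32870729])}
top {'fx': 450.9403222647746, 'fy': 450.9403222647746, 'cx': 320.7725789023384, 'cy': 197.8772281476724, 'dist': array([-0.09322264,  0.        ,  0.        ,  0.        ,  0.        ]), 'origin': array([ 406.53788646,  -30.77557436, 1304.84289494]), 'attitude': array([-172.62033173,    0.35165894,  -91.07409606])}
wrist {'fx': 296.5140063928524, 'fy': 296.5140063928524, 'cx': 316.87633776874856, 'cy': 197.41512785474475, 'dist': array([-0.00530615,  0.        ,  0.        ,  0.        ,  0.        ]), 'origin': array([208.23728684, 567.41057679, 372.44969891]), 'attitude': array([1.64980989e+02, 1.26401589e-01, 6.34484273e+01])}
```

View pics/side0.png

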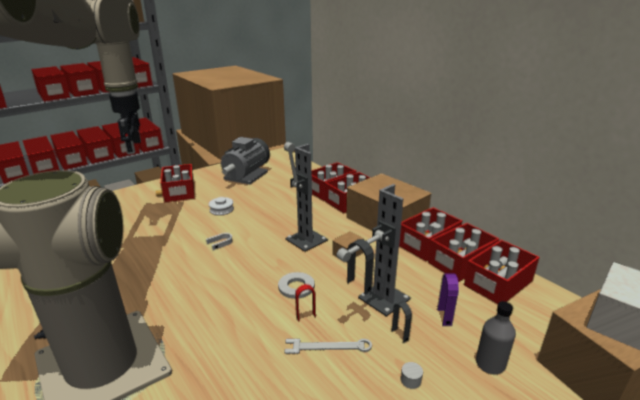

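View pics/top0.png

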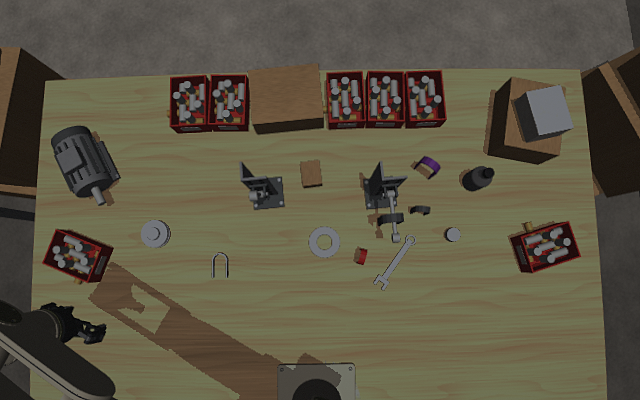

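View pics/wrist0.png

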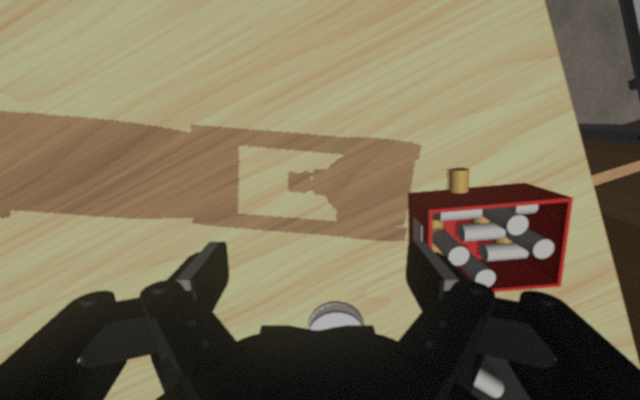

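The side view shows post_free at about (303,200), its knob at (288,147). post_full is at (388,250), with its knob at (342,254) and the yoke at (360,262). Next I'll enlarge both regions.

```bash
cat > h.py <<'E'
import numpy as np, cv2
from scipy.spatial.transform import Rotation as Ro
def cam(s):
    K=np.array([[s["fx"],0,s["cx"]],[0,s["fy"],s["cy"]],[0,0,1]]); return K,np.array(s["dist"]),np.array(s["origin"]),Ro.from_euler("xyz",s["attitude"],degrees=True).as_matrix()
def ray(s,uv):
    K,d,o,R=cam(s); p=cv2.undistortPoints(np.array([[uv]],float),K,d)[0,0]
    v=R@np.array([p[0],p[1],1]); return o,v/np.linalg.norm(v)
def onz(s,uv,z):
    o,v=ray(s,uv); return o+v*(z-o[2])/v[2]
def proj(s,P):
    K,d,o,R=cam(s); P=np.atleast_2d(np.array(P,float)); return cv2.projectPoints((P-o)@R,np.zeros(3),np.zeros(3),K,d)[0][:,0]
def tri(a,ua,b,ub):
    A=np.zeros((3,3));B=np.zeros(3);rs=[ray(a,ua),ray(b,ub)]
    for o,v in rs:
        M=np.eye(3)-np.outer(v,v);A+=M;B+=M@o
    x=np.linalg.solve(A,B); return x,[np.linalg.norm((np.eye(3)-np.outer(v,v))@(x-o)) for o,v in rs]
E
python3 - <<'E'
import cv2
t=cv2.imread("pics/top0.png");s=cv2.imread("pics/side0.png")
cv2.imwrite("pics/t_c.png",cv2.resize(t[145:265,220:450],None,fx=3.4,fy=3.4,interpolation=cv2.INTER_CUBIC))
cv2.imwrite("pics/s_c.png",cv2.resize(s[130:345,270:430],None,fx=2.7,fy=2.7,interpolation=cv2.INTER_CUBIC))
E
```

```text
(no output)
```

View pics/t_c.png

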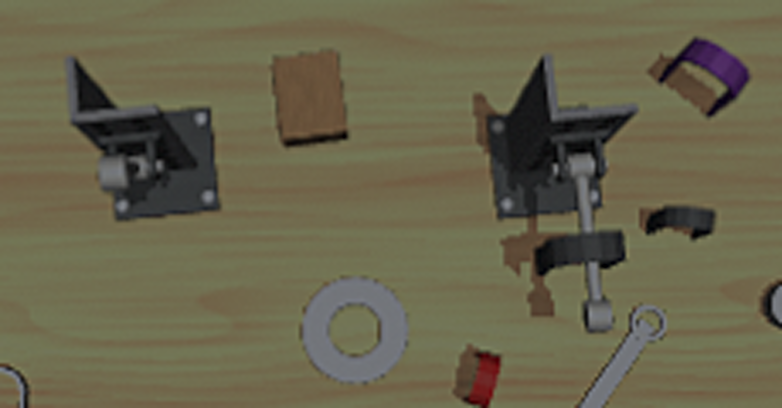

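View pics/s_c.png

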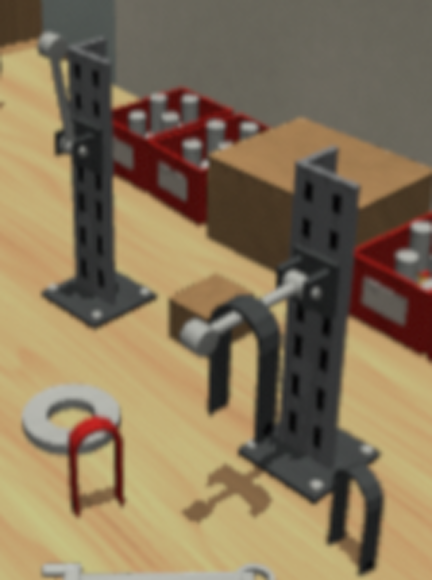

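Run:
```python
from bench import r
from h import *
t=r.snapshot("top");s=r.snapshot("side")
T=lambda x,y:((x+.5)/3.4+220-.5,(y+.5)/3.4+145-.5)
S=lambda x,y:((x+.5)/2.7+270-.5,(y+.5)/2.7+130-.5)
for n,a,b in[("knob_full",(598,316),(196,337)),("hinge_full",(579,165),(293,282)),("knob_free",(113,173),(50,44)),("hingefree",(136,166),(69,143)),("yokecrest",(583,248),(247,304))]:
    print(n,tri(t,T(*a),s,S(*b)))
for n,l in[("free",[(209,108),(218,208),(115,220)]),("full",[(489,118),(500,217),(602,207)])]:
    P=[onz(t,T(*c),6)for c in l]; print(n,np.round(P,1)); print("centre",(P[0]+P[2])/2,[np.linalg.norm(P[1]-P[0]),np.linalg.norm(P[2]-P[1])])
    print("ang of edge",[np.degrees(np.arctan2(*(P[i+1]-P[i])[1::-1])) for i in(0,1)])
# side foot corners
for n,l in[("free",[(42,294),(96,324),(155,294),(100,268)]),("full",[(240,450),(317,497),(380,455),(305,420)])]:
    P=[onz(s,S(*c),6)for c in l]; print(n,np.round(P,1),np.mean(P,0))
```

```text
knob_full (array([ 448.46185753, -208.997635  ,  192.97513902]), [np.float64(0.0655881238824407), np.float64(0.06558812388240094)])
hinge_full (array([ 557.86766663, -198.23355397,  193.99677181]), [np.float64(1.3698783851840992), np.float64(1.3698783851839818)])
knob_free (array([545.21595531, 125.43834154, 301.83914116]), [np.float64(0.422897228530621), np.float64(0.4228972285306421)])
hingefree (array([563.82582261, 125.74074524, 195.07852723]), [np.float64(0.693512231123881), np.float64(0.6935122311238174)])
yokecrest (array([ 500.38223551, -201.36845599,  196.78177041]), [np.float64(3.3269350993916786), np.float64(3.3269350993916484)])
free [[640.5  88.9   6. ]
 [553.7  81.8   6. ]
 [545.1 170.1   6. ]]
centre [592.79748469 129.48076207   6.        ] [np.float64(87.03792583900953), np.float64(88.66245551217324)]
ang of edge [np.float64(-175.34054543692375), np.float64(95.58720518467184)]
full [[ 627.  -151.7    6. ]
 [ 541.3 -158.4    6. ]
 [ 548.2 -245.9    6. ]]
centre [ 587.59044806 -198.80350849    6.        ] [np.float64(85.91784245032392), np.float64(87.77451361641205)]
ang of edge [np.float64(-175.51084787744693), np.float64(-85.53353623730669)]
free [[547.8 166.9   6. ]
 [560.3  83.6   6. ]
 [644.3  92.5   6. ]
 [629.1 173.4   6. ]] [595.41238385 129.07560572   6.        ]
full [[ 545.1 -157.9    6. ]
 [ 555.7 -242.8    6. ]
 [ 637.5 -238.3    6. ]
 [ 620.  -162.5    6. ]] [ 589.56294449 -200.38760979    6.        ]
```

{"fn": "jog_arm", "kwargs": {"targets": [[-0.026,-0.015,-0.012,0,0,-0.11,0],[-0.052,-0.03,-0.024,0,0,-0.22,0],[-0.078,-0.045,-0.036,0,0,-0.33,0],[-0.104,-0.06,-0.048,0,0,-0.44,0],[-0.13,-0.075,-0.06,0,0,-0.55,0]]}}

```text
time: 0.67
tool_pos: [350.7, 410.9, 266.9]
tcp_rot: [-180.0, -0.0, -174.6]
ft_force: [0.9, 1.2, -0.2]
finger_gap: 85.1
```

{"fn": "jog_arm", "kwargs": {"targets": [[-0.017,-0.03,-0.024,0,0,0,0],[-0.034,-0.06,-0.048,0,0,0,0],[-0.051,-0.09,-0.072,0,0,0,0],[-0.068,-0.12,-0.096,0,0,0,0],[-0.085,-0.15,-0.12,0,0,0,0]]}}

```text
time: 1.08
tool_pos: [447.8, 269.8, 386.7]
tcp_rot: [180.0, 0.0, -174.9]
ft_force: [0.4, 1.1, 0.2]
finger_gap: 85.2
```

{"fn": "jog_arm", "kwargs": {"targets": [[-0.021,-0.038,0,0,0,0,0],[-0.042,-0.076,0,0,0,0,0],[-0.063,-0.114,0,0,0,0,0],[-0.084,-0.153,0,0,0,0,0],[-0.084,-0.153,0,0,0,0,0.3]]}}

```text
time: 1.5
tool_pos: [546.8, 120.9, 384.5]
tcp_rot: [-179.9, -0.0, -175.2]
ft_force: [-0.1, -0.3, -0.4]
finger_gap: 75.5
```

Run:
```python
from bench import r
import cv2
print(r.sense()["tool_pos"],r.sense()["finger_gap"],r.sense()["tcp_rot"])
for n in("side","wrist"):
    s=r.snapshot(n)["pixels"][:,:,::-1]
    if n=="side": s=cv2.resize(s[80:260,230:350],None,fx=3,fy=3,interpolation=cv2.INTER_CUBIC)
    cv2.imwrite(f"pics/{n}1.png",s)
```

```text
[546.81737156 120.86820286 384.46777735] 75.46093458353324 [-1.79874475e+02 -4.03329307e-02 -1.75235467e+02]
```

View pics/side1.png

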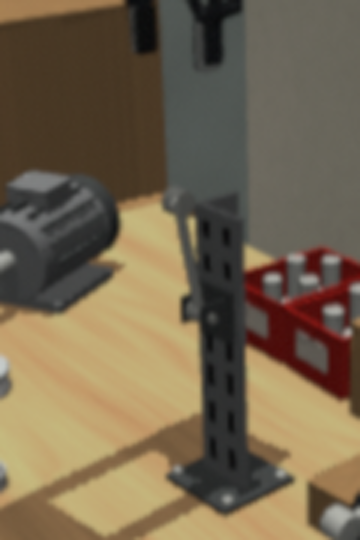

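View pics/wrist1.png

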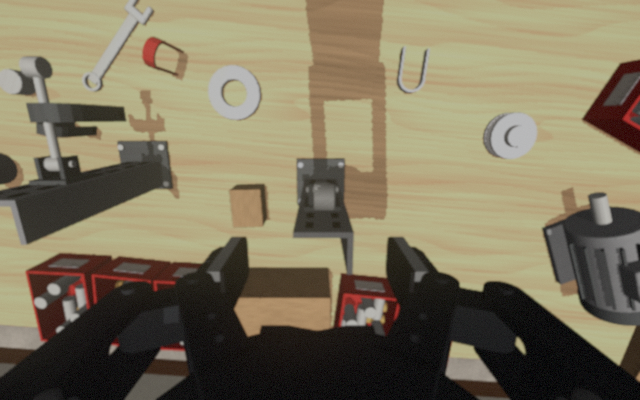

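Run:
```python
from bench import r
from h import *
w=r.snapshot("wrist");s=r.snapshot("side")
cv2.imwrite("pics/w1c.png",cv2.resize(w["pixels"][140:280,270:380,::-1],None,fx=4,fy=4,interpolation=cv2.INTER_CUBIC))
print(r.sense()["tool_pos"],onz(w,(323,195),298))
for sk in[(229.5+(176+.5)/3,79.5+(200+.5)/3)]: print(tri(w,(323,195),s,sk))
```

```text
[544.21331657 126.74564695 385.36800639] [544.73211133 130.63287592 298.        ]
(array([546.36354412, 129.66559112, 298.95305829]), [np.float64(2.047941863499116), np.float64(2.0479418634991187)])
```

View pics/w1c.png

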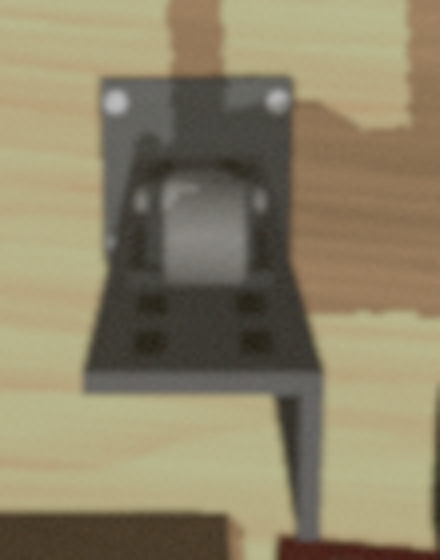

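{"fn": "jog_arm", "kwargs": {"targets": [[0,0.002,0.035,0,0,0,0.4],[0,0.002,0.07,0,0,0,0.4],[0,0.002,0.1,0,0,0,0.4],[0,0.002,0.1,0,0,0,0.4],[0,0.002,0.1,0,0,0,1]], "newtons": 25}}

```text
time: 2.12
tool_pos: [542.5, 129.7, 284.4]
tcp_rot: [180.0, -0.2, -174.8]
ft_force: [-0.2, -0.7, 0.8]
finger_gap: 40.6
```

{"fn": "jog_arm", "kwargs": {"targets": [[0,0,0,0,0,0,1],[0,0,0,0,0,0,1],[0,0,0,0,0,0,1],[0,0,0,0,0,0,1],[0,0,0,0,0,0,1]]}}

```text
time: 2.53
tool_pos: [544.9, 128.4, 286.8]
tcp_rot: [180.0, 0.1, -175.0]
ft_force: [0.1, -0.3, -1.1]
finger_gap: -0.3
```

Run:
```python
from bench import r
import cv2
q=r.sense();print(q["tool_pos"],q["finger_gap"],q["ft_force"])
w=r.snapshot("wrist");cv2.imwrite("pics/w2.png",w["pixels"][:,:,::-1])
```

```text
[544.9100408  128.41809941 286.82451907] -0.27804137654393707 [ 0.12219794 -0.2506651  -1.08322374]
```

View pics/w2.png

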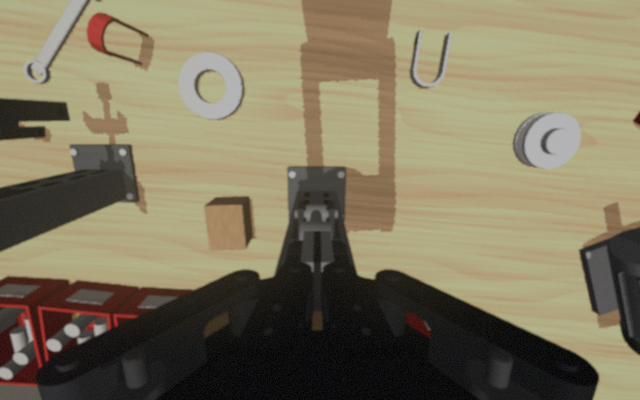

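Run:
```python
from bench import r
import cv2
s=r.snapshot("side")["pixels"][:,:,::-1]
cv2.imwrite("pics/s2.png",cv2.resize(s[90:230,230:350],None,fx=4,fy=4,interpolation=cv2.INTER_CUBIC))
w=r.snapshot("wrist")["pixels"][:,:,::-1]
cv2.imwrite("pics/w2c.png",cv2.resize(w[150:350,240:400],None,fx=3,fy=3,interpolation=cv2.INTER_CUBIC))
```

```text
(no output)
```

View pics/s2.png

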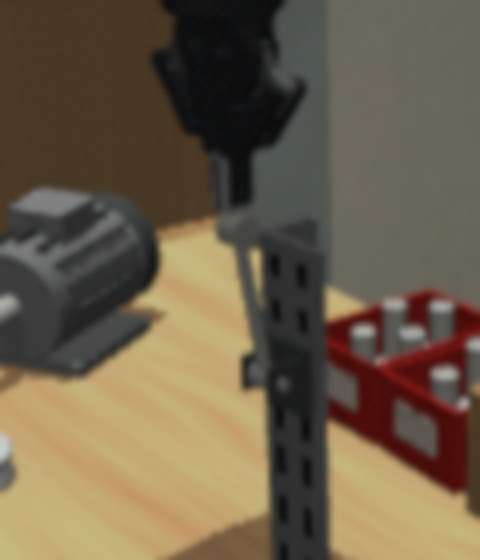

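View pics/w2c.png

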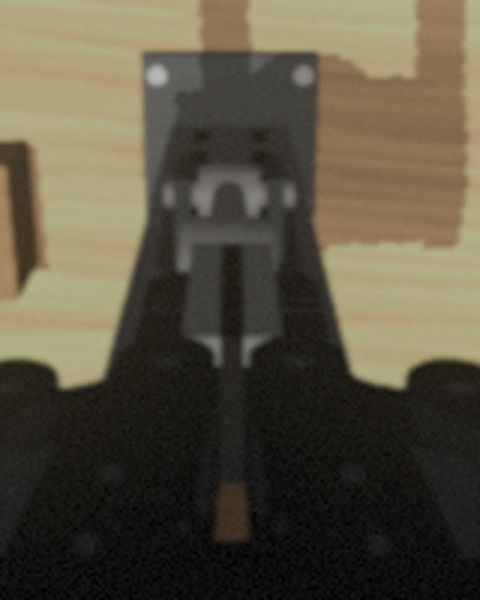

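Run:
```python
from bench import r
from h import *
s=r.snapshot("side");t=r.snapshot("top")
p=r.sense()["tool_pos"]
f=lambda uv:((uv-[229.5,89.5])*4-.5)
print(p,f(proj(s,[p,p+[0,0,19],[545,127,298],[530,127,298],[560,127,298]])))
im=t["pixels"][:,:,::-1]; cv2.imwrite("pics/t2.png",cv2.resize(im[150:240,220:330],None,fx=5,fy=5,interpolation=cv2.INTER_CUBIC))
```

```text
[544.43974942 128.24212935 285.66077207] [[231.24449911 248.70426283]
 [229.99642661 220.30178818]
 [232.25326666 230.65009996]
 [212.17767408 235.69539775]
 [252.0372042  225.68222959]]
```

View pics/t2.png

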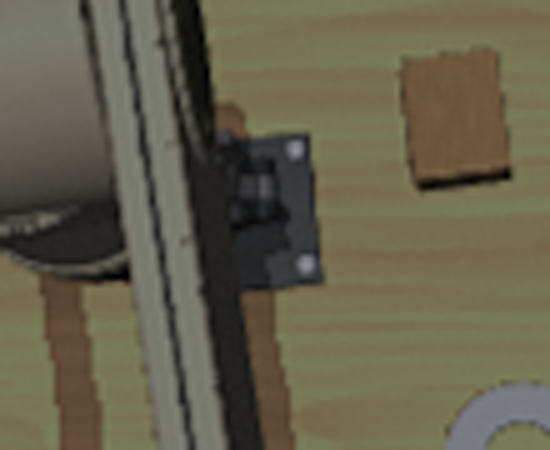

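Run:
```python
from bench import r
from h import *
w=r.snapshot("wrist");s=r.snapshot("side")
p=r.sense()["tool_pos"];print(p,w["origin"])
f=lambda uv:((uv-[239.5,149.5])*3-.5)
print(f(proj(w,[p,p+[-11,0,0],p+[11,0,0],p+[0,0,19],[545,127,298],[545,127,310],[533,127,298],[564,126,190]])))
for z in(290,300,310): print(onz(w,(239.5+232/3,149.5+226/3),z))
cv2.imwrite("pics/s3.png",cv2.resize(s["pixels"][110:160,270:320,::-1],None,fx=11,fy=11,interpolation=cv2.INTER_CUBIC))
```

```text
[544.41644012 128.2625215  285.63096665] [478.89228354 123.97618775 452.53567688]
[[225.67053871 243.95487346]
 [230.38958131 191.90382392]
 [221.10035889 294.36274358]
 [224.86562012 282.88928726]
 [218.17867088 270.66907545]
 [217.09321896 298.06042748]
 [223.56466912 210.19679216]
 [215.39835755 188.63669442]]
[538.79362693 128.9535806  290.        ]
[535.10819955 128.64734673 300.        ]
[531.42277217 128.34111287 310.        ]
```

View pics/s3.png

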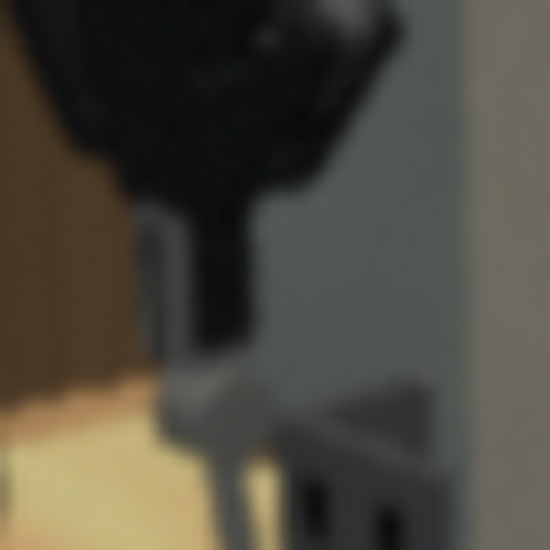

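{"fn": "jog_arm", "kwargs": {"targets": [[0,0,-0.03,0,0,0,1],[0,0,-0.05,0,0,0,1],[0,0,-0.05,0,0,0,1]]}}

```text
time: 3.13
tool_pos: [545.8, 128.5, 340.6]
tcp_rot: [180.0, 0.4, -174.9]
ft_force: [1.2, 0.3, 1.1]
finger_gap: -0.1
```

Run:
```python
from bench import r
from h import *
w=r.snapshot("wrist");s=r.snapshot("side")
q=r.sense();p=q["tool_pos"];print(r.tcp_to_grasp,p,q["finger_gap"],q["ft_force"],q["joint_pos"])
f=lambda uv:((uv-[259.5,69.5])*6-.5)
print(f(proj(s,[p,p+[0,0,19],p+[0,0,27]])))
cv2.imwrite("pics/s4.png",cv2.resize(s["pixels"][70:170,260:340,::-1],None,fx=6,fy=6,interpolation=cv2.INTER_CUBIC))
cv2.imwrite("pics/w4.png",cv2.resize(w["pixels"][150:350,240:400,::-1],None,fx=3,fy=3,interpolation=cv2.INTER_CUBIC))
print(((proj(w,[p,p+[0,0,27]])-[239.5,149.5])*3-.5))
```

```text
18.700000000000003 [544.87305648 128.3752343  336.46263337] 0.218171465280492 [-0.10659248 -0.38967702 -1.07050285] [ 8.01094508e+00  1.82964602e-01  7.94632083e+01 -1.83279196e-03
  1.00235005e+02 -8.70398694e+01]
[[162.76303059 377.62004672]
 [160.83521465 333.22380667]
 [160.01650724 314.32320872]]
[[225.49966059 232.26617746]
 [224.35392233 287.98919967]]
```

View pics/s4.png

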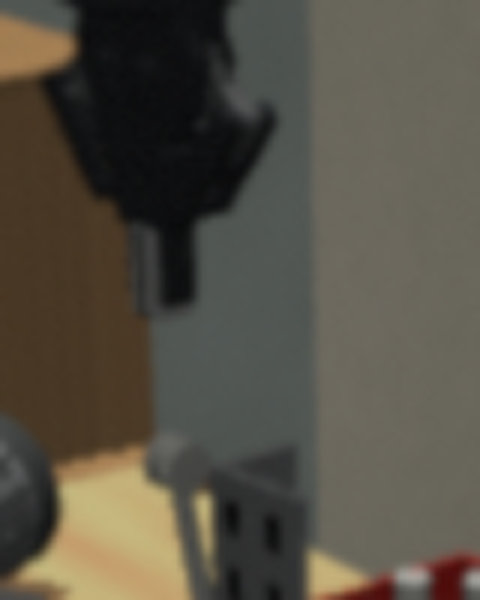

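View pics/w4.png

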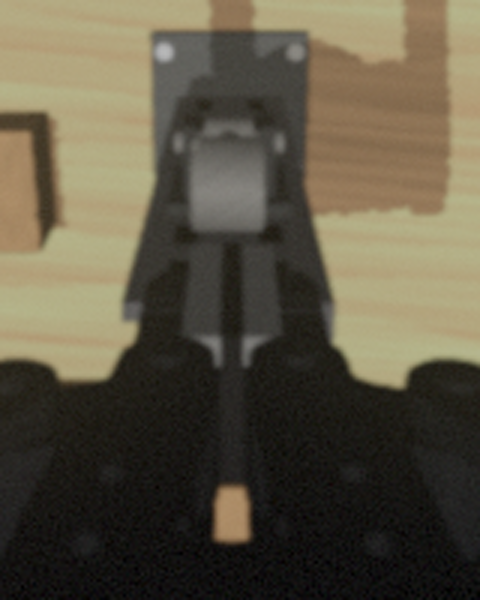

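The fingertips appear about 28 mm higher than the reported TCP, in both the side and wrist views. The fingers therefore closed above the knob. I'll correct for the offset: reopen, go lower and look before closing.

{"fn": "jog_arm", "kwargs": {"targets": [[0,0,0,0,0,0,0.4],[0,0,0,0,0,0,0.4],[0,0,0.03,0,0,0,0.4],[0,0,0.055,0,0,0,0.4],[0,0,0.075,0,0,0,0.4]]}}

```text
time: 3.65
tool_pos: [543.2, 128.2, 257.3]
tcp_rot: [-180.0, -0.2, -174.9]
ft_force: [-0.6, 0.3, -0.7]
finger_gap: 51.1
```

Run:
```python
from bench import r
from h import *
w=r.snapshot("wrist");s=r.snapshot("side")
q=r.sense();p=q["tool_pos"];print(p,q["finger_gap"],q["ft_force"])
cv2.imwrite("pics/s5.png",cv2.resize(s["pixels"][70:170,260:340,::-1],None,fx=6,fy=6,interpolation=cv2.INTER_CUBIC))
cv2.imwrite("pics/w5.png",cv2.resize(w["pixels"][150:350,200:440,::-1],None,fx=3,fy=3,interpolation=cv2.INTER_CUBIC))
```

```text
[541.42369812 127.8988334  254.76147708] 51.167821889986136 [-0.26315132  0.90126243 -0.64063315]
```

View pics/s5.png

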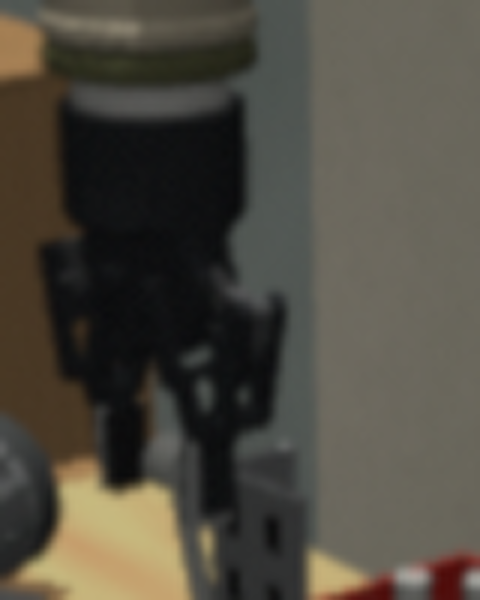

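View pics/w5.png

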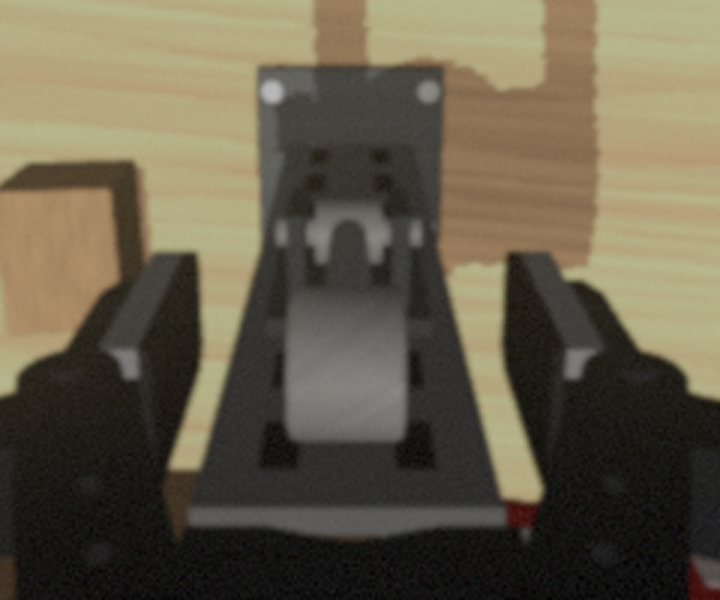

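{"fn": "jog_arm", "kwargs": {"targets": [[0,0,0,0,0,0,1],[0,0,0,0,0,0,1],[0,0,0,0,0,0,1],[0,0,0,0,0,0,1]], "newtons": 30}}

```text
time: 4.08
tool_pos: [545.3, 127.6, 262.6]
tcp_rot: [-179.9, 0.2, -175.0]
ft_force: [-0.1, -5.4, 2.7]
finger_gap: 17.3
```

{"fn": "jog_arm", "kwargs": {"targets": [[0.015,0,0.0036,0,0,0,1],[0.029,0,0.0095,0,0,0,1],[0.0425,0,0.017,0,0,0,1],[0.055,0,0.0265,0,0,0,1],[0.0655,0,0.0375,0,0,0,1]]}}

```text
time: 4.5
tool_pos: [480.4, 121.9, 226.3]
tcp_rot: [-179.9, 0.3, -175.0]
ft_force: [-1.5, -5.2, 7.2]
finger_gap: 17.3
```

{"fn": "jog_arm", "kwargs": {"targets": [[0.009,0,0.0125,0,0,0,1],[0.0165,0,0.026,0,0,0,1],[0.0215,0,0.0405,0,0,0,1],[0.025,0,0.0555,0,0,0,1],[0.026,0,0.072,0,0,0,1]]}}

```text
time: 4.92
tool_pos: [452.9, 119.5, 152.6]
tcp_rot: [-179.9, 0.0, -175.0]
ft_force: [-7.2, -6.6, 4.9]
finger_gap: 17.6
```

{"fn": "jog_arm", "kwargs": {"targets": [[0,0,0,0,0,0,1],[0,0,0.002,0,0,0,1],[0,0,0.002,0,0,0,1]]}}

```text
time: 5.17
tool_pos: [452.4, 119.4, 149.5]
tcp_rot: [-179.9, -0.1, -175.0]
ft_force: [-7.7, -6.3, 1.2]
finger_gap: 17.4
```

Run:
```python
from bench import r
from h import *
w=r.snapshot("wrist");s=r.snapshot("side")
q=r.sense();p=q["tool_pos"];print(p,q["finger_gap"],q["ft_force"])
cv2.imwrite("pics/s6.png",cv2.resize(s["pixels"][100:260,220:340,::-1],None,fx=4,fy=4,interpolation=cv2.INTER_CUBIC))
cv2.imwrite("pics/w6.png",w["pixels"][:,:,::-1])
```

```text
[452.43814249 119.44294087 149.76051826] 17.682762952616848 [-7.76797732 -6.42262432  0.92324856]
```

View pics/s6.png

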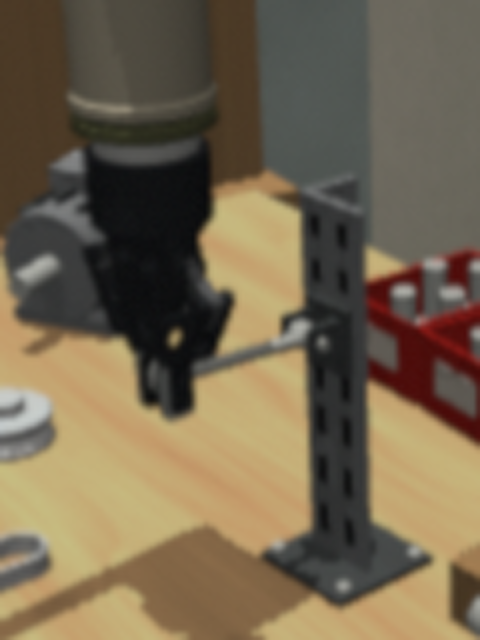

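View pics/w6.png

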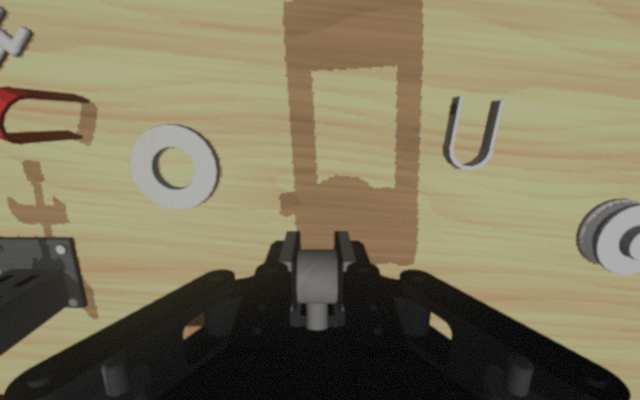

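{"fn": "jog_arm", "kwargs": {"targets": [[-0.002,0,0.004,0,0,0,1],[-0.002,0,0.006,0,0,0,1],[-0.002,0,0.006,0,0,0,1],[-0.002,0,0.006,0,0,0,1]]}}

```text
time: 5.6
tool_pos: [453.0, 119.5, 143.8]
tcp_rot: [-179.9, -0.3, -175.0]
ft_force: [-16.7, -8.2, 6.6]
finger_gap: 17.6
```

{"fn": "jog_arm", "kwargs": {"targets": [[0,0,0,0,0,0,0.4],[0,0,0,0,0,0,0.4],[0,0,0,0,0,0,0.4],[0,0,-0.04,0,0,0,0.2],[0,0,-0.08,0,0,0,0]]}}

```text
time: 6.02
tool_pos: [453.3, 120.4, 221.8]
tcp_rot: [180.0, -0.3, -174.9]
ft_force: [0.2, 0.2, 0.3]
finger_gap: 73.3
```

Run:
```python
from bench import r
from h import *
w=r.snapshot("wrist");s=r.snapshot("side")
q=r.sense();p=q["tool_pos"];print(p,q["finger_gap"],q["ft_force"])
cv2.imwrite("pics/s7.png",cv2.resize(s["pixels"][130:230,250:340,::-1],None,fx=6,fy=6,interpolation=cv2.INTER_CUBIC))
cv2.imwrite("pics/w7.png",w["pixels"][:,:,::-1])
```

```text
[459.34702489 121.29696511 231.2762498 ] 85.1075979849444 [0.48884663 0.54045299 0.27785276]
```

View pics/s7.png

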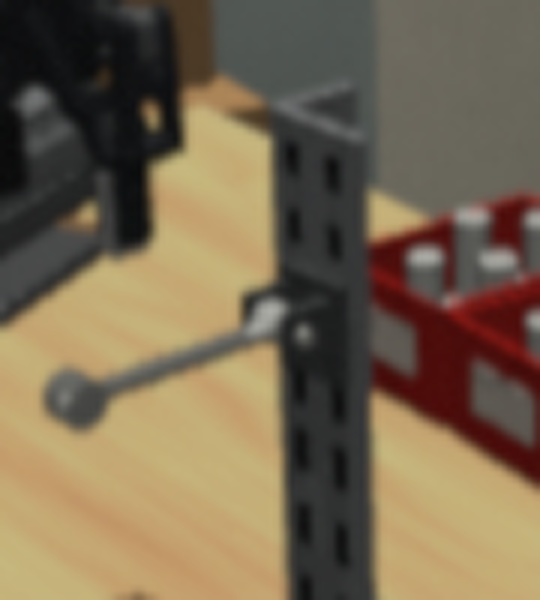

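View pics/w7.png

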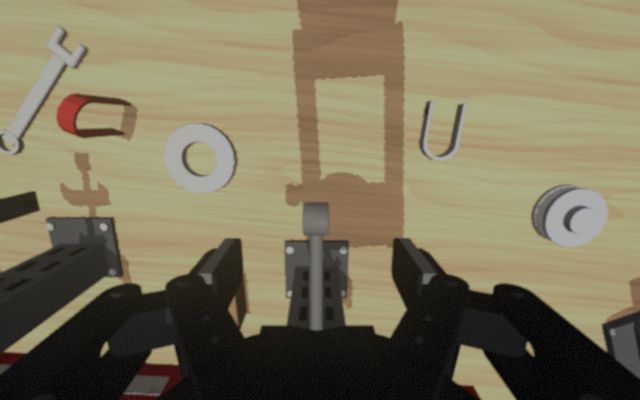

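Run:
```python
from bench import r
from h import *
w=r.snapshot("wrist");s=r.snapshot("side");t=r.snapshot("top")
q=r.sense();p=q["tool_pos"];print(p)
print(tri(w,(316,218),s,(249.5+76.5/6,129.5+400.5/6)))
cv2.imwrite("pics/t7.png",cv2.resize(t["pixels"][145:265,220:450,::-1],None,fx=3.4,fy=3.4,interpolation=cv2.INTER_CUBIC))
```

```text
[455.75903376 120.67452695 223.65700013]
(array([463.57932661, 123.39894392, 187.42338188]), [np.float64(3.070379954177172), np.float64(3.070379954177045)])
```

View pics/t7.png

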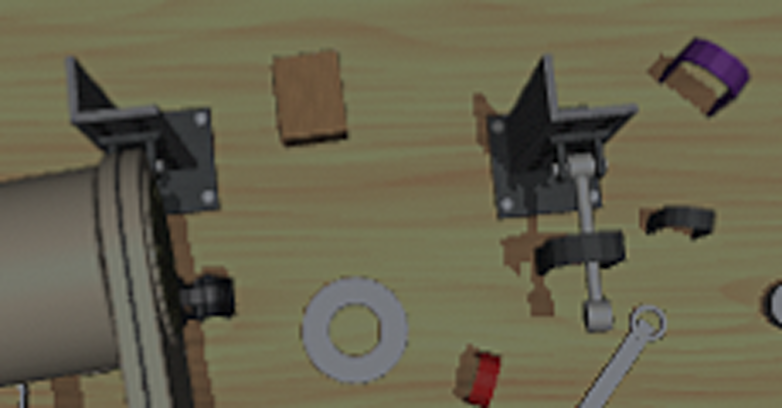

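```bash
python3 - <<'E'
from bench import r
from h import *
t=r.snapshot("top")
T=lambda x,y:((x+.5)/3.4+220-.5,(y+.5)/3.4+145-.5)
for uv in[(583,248),(540,253),(625,243),(583,234),(583,262)]: print(uv,onz(t,T(*uv),200))
print(onz(t,T(598,316),192), onz(t,T(579,165),192))
print(r.sense()["tool_pos"])
x=np.array([-.9961,-.088]);y=np.array([-.088,.9961]);d=np.array([500,-204.])-[455.9,119.4];print(d@x,d@y)
E
python3 - <<'E'
import cv2
t=cv2.imread("pics/top0.png")
cv2.imwrite("pics/ty.png",cv2.resize(t[180:250,360:440],None,fx=8,fy=8,interpolation=cv2.INTER_CUBIC))
E
```

```text
(583, 248) [ 497.46370013 -198.8045958   200.        ]
(540, 253) [ 494.47735734 -167.48948072  200.        ]
(625, 243) [ 500.46338372 -229.48314857  200.        ]
(583, 234) [ 507.63057473 -199.18769874  200.        ]
(583, 262) [ 487.31840936 -198.42502913  200.        ]
[ 448.44522071 -209.11490535  192.        ] [ 559.22690379 -199.41664481  192.        ]
[455.0486705  120.53350051 222.48187532]
-15.468810000000026 -326.01954
```

View pics/ty.png

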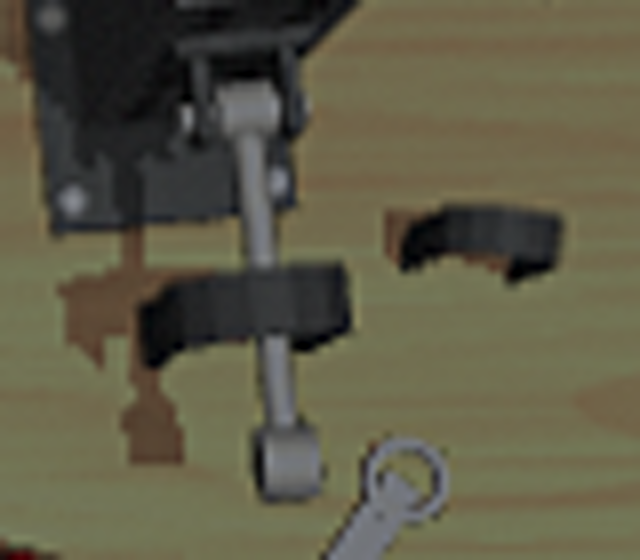

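{"fn": "jog_arm", "kwargs": {"targets": [[-0.003,-0.04,0,0,0,0,0],[-0.006,-0.08,0,0,0,0,0],[-0.009,-0.12,0,0,0,0,0],[-0.012,-0.16,0,0,0,0,0],[-0.014,-0.2,0,0,0,0,0]]}}

```text
time: 6.73
tool_pos: [486.0, -79.0, 221.4]
tcp_rot: [179.9, -0.1, -174.9]
ft_force: [0.8, 1.2, 0.4]
finger_gap: 84.9
```

{"fn": "jog_arm", "kwargs": {"targets": [[0,-0.04,0,0,0,0,0],[0,-0.08,0,0,0,0,0],[0,-0.11,0,0,0,0,0],[0,-0.126,0,0,0,0,0],[0,-0.126,0,0,0,0,0]]}}

```text
time: 7.15
tool_pos: [496.7, -206.1, 220.9]
tcp_rot: [180.0, -0.2, -175.2]
ft_force: [0.4, 0.7, 0.0]
finger_gap: 85.1
```

Run:
```python
from bench import r
from h import *
w=r.snapshot("wrist");r.snapshot("top");w=r.snapshot("wrist");s=r.snapshot("side");t=r.snapshot("top")
q=r.sense();p=q["tool_pos"];print(q["time"],p,q["finger_gap"],q["ft_force"])
cv2.imwrite("pics/s8.png",cv2.resize(s["pixels"][130:330,280:430,::-1],None,fx=3,fy=3,interpolation=cv2.INTER_CUBIC))
cv2.imwrite("pics/w8.png",w["pixels"][:,:,::-1])
cv2.imwrite("pics/t8.png",cv2.resize(t["pixels"][145:265,220:450,::-1],None,fx=3.4,fy=3.4,interpolation=cv2.INTER_CUBIC))
```

```text
7.4 [ 497.68300865 -201.72303629  222.42011104] 85.75898854498232 [ 0.2918231   0.69634726 -0.29866347]
```

View pics/s8.png

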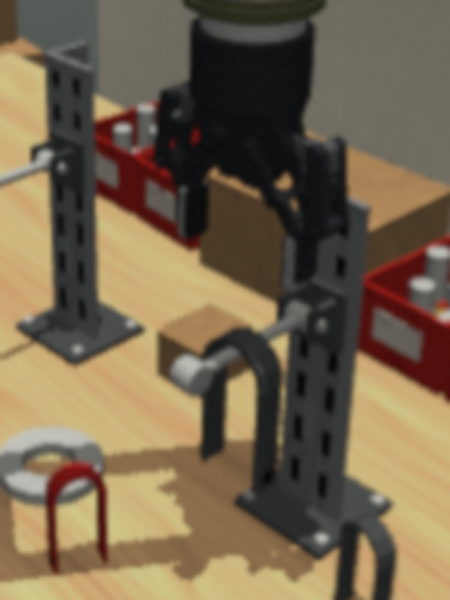

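View pics/w8.png

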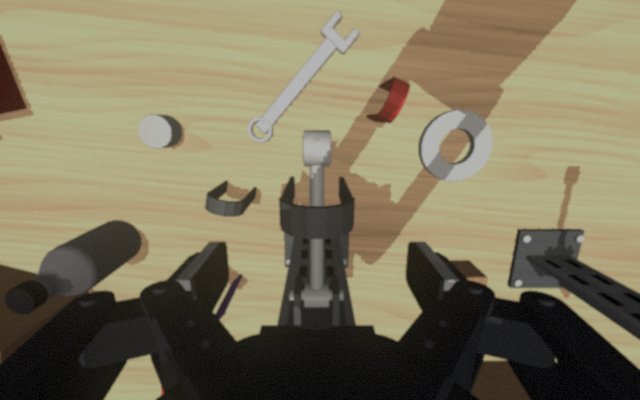

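View pics/t8.png

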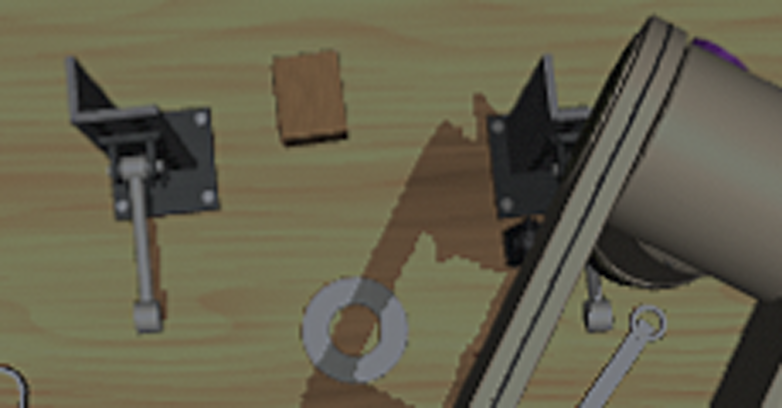

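Run:
```python
from bench import r
from h import *
w=r.snapshot("wrist");t=r.snapshot("top")
p=r.sense()["tool_pos"];print(p)
print("yoke",onz(w,(317,217),200),"fwd edge",onz(w,(317,206),200),onz(w,(317,231),200),"knob",onz(w,(317,147),195))
T=lambda x,y:((x+.5)/3.4+220-.5,(y+.5)/3.4+145-.5)
print("freeknob",onz(t,T(147,317),192),"hinge",onz(t,T(133,167),192))
```

```text
[ 497.91299304 -201.87502144  222.92363531]
yoke [ 496.30099905 -200.56863243  200.        ] fwd edge [ 488.60871236 -201.24702017  200.        ] [ 506.31953794 -199.68508922  200.        ] knob [ 450.29835578 -204.62501179  195.        ]
freeknob [454.03779797 118.0500337  192.        ] hinge [564.1586475  128.02660585 192.        ]
```

{"fn": "jog_arm", "kwargs": {"targets": [[0,0,0.03,0,0,0,0],[0,0,0.06,0,0,0,0],[0,0,0.085,0,0,0,0],[0,0,0.1,0,0,0,0],[0,0,0.109,0,0,0,0]]}}

```text
time: 7.92
tool_pos: [496.5, -201.4, 111.3]
tcp_rot: [179.9, -0.2, -174.9]
ft_force: [-0.2, 0.6, -0.3]
finger_gap: 85.2
```

Run:
```python
from bench import r
from h import *
w=r.snapshot("wrist");s=r.snapshot("side")
q=r.sense();p=q["tool_pos"];print(q["time"],p,q["finger_gap"],q["ft_force"])
cv2.imwrite("pics/s9.png",cv2.resize(s["pixels"][170:330,310:430,::-1],None,fx=4,fy=4,interpolation=cv2.INTER_CUBIC))
cv2.imwrite("pics/w9.png",w["pixels"][:,:,::-1])
```

```text
8.0167 [ 496.84402895 -201.85559815  112.38895502] 85.08717863589546 [ 0.08061492 -0.41778642  0.87319051]
```

View pics/s9.png

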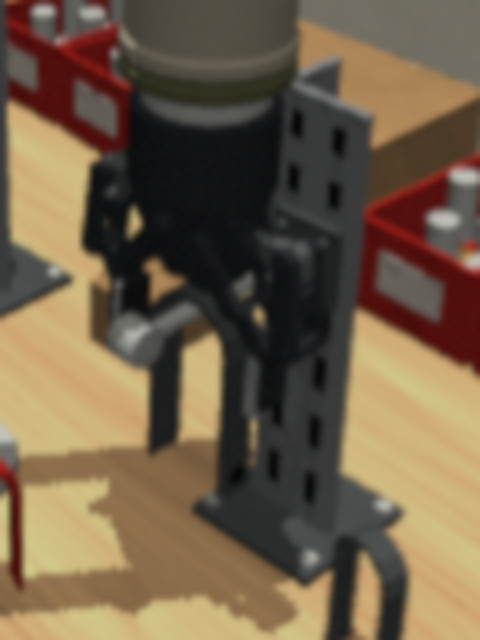

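View pics/w9.png

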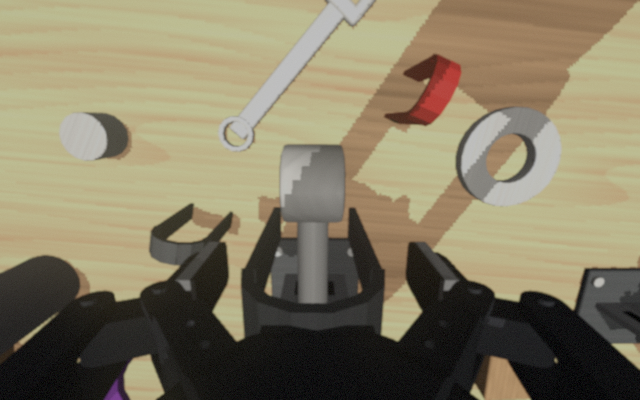

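The fingers are astride the yoke's legs: pads at about (215,270) and (415,270), legs at (265,250) and (365,250), with no contact force. Closing.

{"fn": "jog_arm", "kwargs": {"targets": [[0,0,0,0,0,0,1],[0,0,0,0,0,0,1],[0,0,0,0,0,0,1],[0,0,0,0,0,0,1],[0,0,0,0,0,0,1]], "newtons": 50}}

```text
time: 8.43
tool_pos: [499.2, -203.7, 116.2]
tcp_rot: [-179.9, 0.2, -174.9]
ft_force: [-1.8, 0.5, 7.1]
finger_gap: 55.7
```

{"fn": "jog_arm", "kwargs": {"targets": [[0,0,-0.01,0,0,0,1],[0,0,-0.025,0,0,0,1],[0,0,-0.04,0,0,0,1],[0,0,-0.04,0,0,0,1]]}}

```text
time: 8.77
tool_pos: [499.7, -204.1, 158.1]
tcp_rot: [-179.8, 0.3, -174.9]
ft_force: [0.1, -0.7, -1.9]
finger_gap: 55.9
```

Run:
```python
from bench import r
from h import *
w=r.snapshot("wrist");s=r.snapshot("side")
q=r.sense();p=q["tool_pos"];print(q["time"],p,q["finger_gap"],q["ft_force"])
cv2.imwrite("pics/s10.png",cv2.resize(s["pixels"][150:330,310:430,::-1],None,fx=3.3,fy=3.3,interpolation=cv2.INTER_CUBIC))
cv2.imwrite("pics/w10.png",w["pixels"][:,:,::-1])
```

```text
8.8667 [ 498.39378873 -203.41089018  154.82634387] 55.52694755301701 [-0.04021238  0.17048178 -2.03436835]
```

View pics/s10.png

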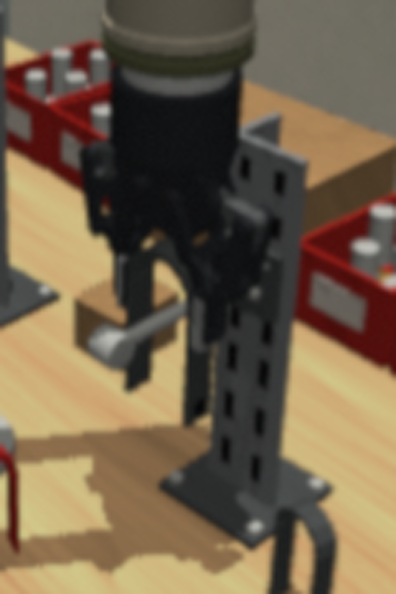

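View pics/w10.png

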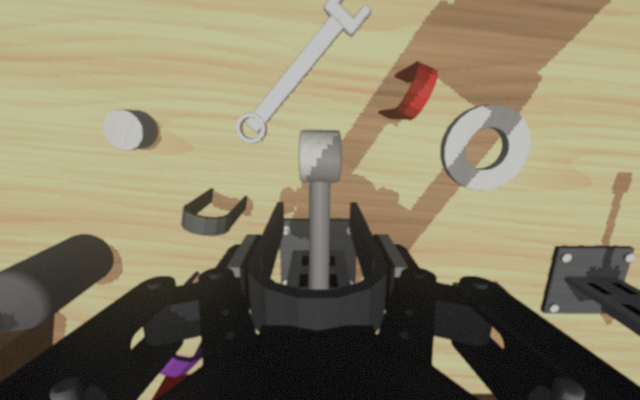

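{"fn": "jog_arm", "kwargs": {"targets": [[0,0,-0.03,0,0,0,1],[0,0,-0.06,0,0,0,1],[0,0,-0.085,0,0,0,1],[0,0,-0.1,0,0,0,1],[0,0,-0.1,0,0,0,1]]}}

```text
time: 9.28
tool_pos: [499.3, -203.8, 257.4]
tcp_rot: [-179.8, 0.3, -174.9]
ft_force: [1.2, -0.9, -2.6]
finger_gap: 55.2
```

{"fn": "jog_arm", "kwargs": {"targets": [[0,0.02,0,0,0,0,1],[-0.004,0.045,0,0,0,0,1],[-0.008,0.08,0,0,0,0,1],[-0.012,0.115,0,0,0,0,1],[-0.016,0.15,0,0,0,0,1]]}}

```text
time: 9.7
tool_pos: [499.3, -50.8, 251.1]
tcp_rot: [179.9, -0.2, -175.0]
ft_force: [0.6, 0.7, -2.9]
finger_gap: 55.6
```

{"fn": "jog_arm", "kwargs": {"targets": [[-0.004,0.035,0,0,0,0,1],[-0.008,0.07,0,0,0,0,1],[-0.012,0.105,0,0,0,0,1],[-0.015,0.14,0,0,0,0,1],[-0.018,0.163,0,0,0,0,1]]}}

```text
time: 10.12
tool_pos: [502.6, 114.6, 251.2]
tcp_rot: [179.9, -0.2, -174.9]
ft_force: [-0.1, -0.1, -2.1]
finger_gap: 55.5
```

{"fn": "jog_arm", "kwargs": {"targets": [[0,0.0125,0,0,0,0,1],[0,0.0125,0,0,0,0,1],[0,0.0125,0,0,0,0,1]]}}

```text
time: 10.37
tool_pos: [502.3, 124.0, 252.3]
tcp_rot: [-180.0, -0.1, -174.9]
ft_force: [0.5, -0.2, -2.7]
finger_gap: 55.7
```

Run:
```python
from bench import r
from h import *
w=r.snapshot("wrist");s=r.snapshot("side");w=r.snapshot("wrist")
q=r.sense();p=q["tool_pos"];print(q["time"],p,q["finger_gap"],q["ft_force"])
cv2.imwrite("pics/s11.png",cv2.resize(s["pixels"][80:260,230:350,::-1],None,fx=3.3,fy=3.3,interpolation=cv2.INTER_CUBIC))
cv2.imwrite("pics/w11.png",w["pixels"][:,:,::-1])
```

```text
10.5167 [502.96570573 122.81773414 253.35576751] 55.62704721368068 [ 0.05779159  1.07021258 -1.55005983]
```

View pics/s11.png

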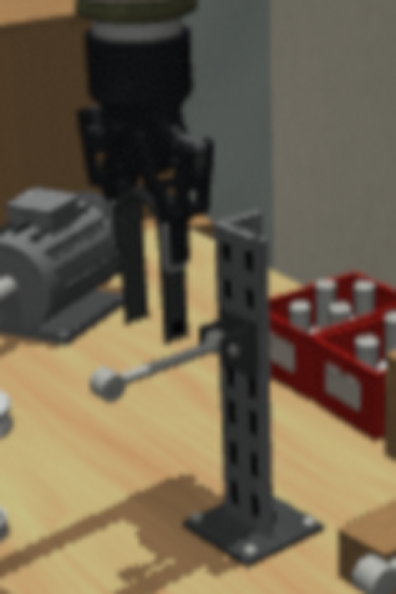

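View pics/w11.png

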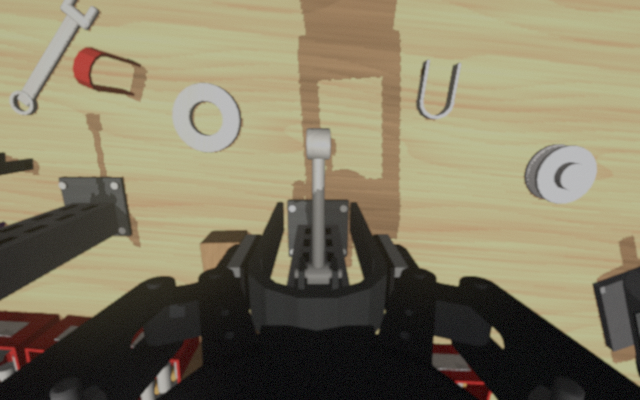

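{"fn": "jog_arm", "kwargs": {"targets": [[0,0,0.02,0,0,0,1],[0,0,0.045,0,0,0,1],[0,0,0.07,0,0,0,1],[0,0,0.095,0,0,0,1],[0,0,0.115,0,0,0,1]]}}

```text
time: 10.93
tool_pos: [502.5, 122.6, 136.9]
tcp_rot: [-180.0, -0.1, -175.1]
ft_force: [-0.1, -0.9, -2.5]
finger_gap: 55.9
```

{"fn": "jog_arm", "kwargs": {"targets": [[0,0,0.01,0,0,0,1],[0,0,0.018,0,0,0,1],[0,0,0.023,0,0,0,1],[0,0,0.024,0,0,0,1],[0,0,0.024,0,0,0,1]]}}

```text
time: 11.35
tool_pos: [504.2, 123.9, 116.5]
tcp_rot: [-180.0, 0.1, -175.0]
ft_force: [0.1, 0.3, -1.6]
finger_gap: 55.4
```

Run:
```python
from bench import r
from h import *
s=r.snapshot("side");w=r.snapshot("wrist")
q=r.sense();p=q["tool_pos"];print(q["time"],p,q["finger_gap"],q["ft_force"])
cv2.imwrite("pics/s12.png",cv2.resize(s["pixels"][80:260,230:350,::-1],None,fx=3.3,fy=3.3,interpolation=cv2.INTER_CUBIC))
cv2.imwrite("pics/w12.png",w["pixels"][:,:,::-1])
```

```text
11.45 [504.17082822 124.04361434 116.35494116] 55.44929080665484 [ 0.7435126  -1.33989668  0.22271142]
```

View pics/s12.png

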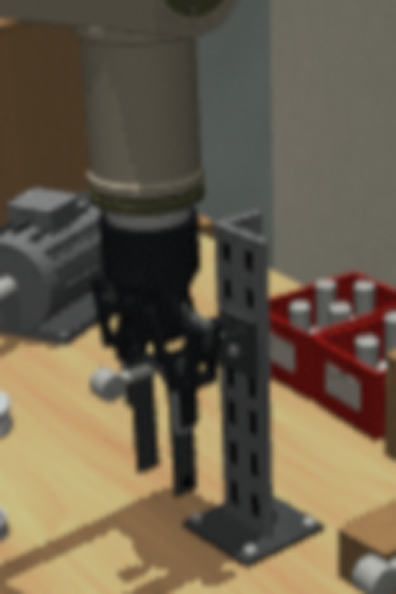

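View pics/w12.png

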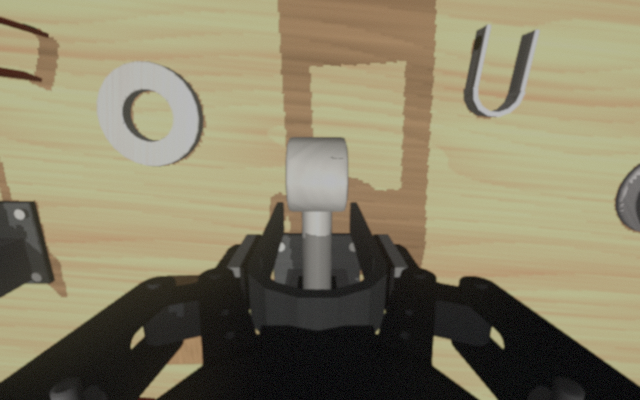

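{"fn": "jog_arm", "kwargs": {"targets": [[0,0,0.001,0,0,0,1],[0,0,0.002,0,0,0,1],[0,0,0.002,0,0,0,1]]}}

```text
time: 11.7
tool_pos: [504.5, 124.1, 116.0]
tcp_rot: [-180.0, 0.2, -174.9]
ft_force: [-6.9, -3.5, 15.2]
finger_gap: 55.5
```

{"fn": "jog_arm", "kwargs": {"targets": [[0,0,0,0,0,0,0],[0,0,0,0,0,0,0],[0,0,0,0,0,0,0],[0,0,0,0,0,0,0]]}}

```text
time: 12.03
tool_pos: [503.1, 124.3, 113.0]
tcp_rot: [180.0, 0.0, -174.9]
ft_force: [-0.3, -0.7, -0.0]
finger_gap: 85.3
```

Run:
```python
from bench import r
from h import *
s=r.snapshot("side");w=r.snapshot("wrist")
q=r.sense();p=q["tool_pos"];print(q["time"],p,q["finger_gap"],q["ft_force"])
cv2.imwrite("pics/s13.png",cv2.resize(s["pixels"][80:260,230:350,::-1],None,fx=3.3,fy=3.3,interpolation=cv2.INTER_CUBIC))
cv2.imwrite("pics/w13.png",w["pixels"][:,:,::-1])
```

```text
12.1333 [502.9292599  124.20261581 112.81126148] 85.16206584779448 [-0.11532717  0.67894681  0.81408532]
```

View pics/w13.png

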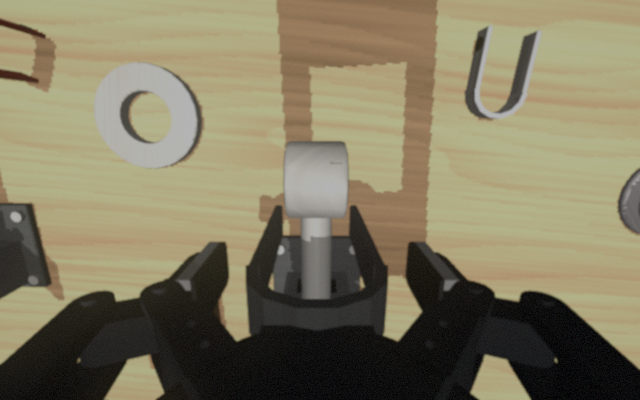

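{"fn": "jog_arm", "kwargs": {"targets": [[0,0,-0.02,0,0,0,0],[0,0,-0.05,0,0,0,0],[0,0,-0.085,0,0,0,0],[0,0,-0.11,0,0,0,0],[0,0,-0.11,0,0,0,0]]}}

```text
time: 12.55
tool_pos: [506.2, 124.7, 229.8]
tcp_rot: [180.0, 0.6, -174.9]
ft_force: [0.0, 0.4, 1.0]
finger_gap: 85.2
```

Run:
```python
from bench import r
from h import *
s=r.snapshot("side")
q=r.sense();p=q["tool_pos"];print(q["time"],p,q["finger_gap"],q["ft_force"])
cv2.imwrite("pics/s14.png",cv2.resize(s["pixels"][80:260,230:350,::-1],None,fx=3.3,fy=3.3,interpolation=cv2.INTER_CUBIC))
```

```text
12.6 [505.23798364 124.5100932  226.86154935] 84.78867732832208 [-0.6466657   0.72508805 -0.15726552]
```

View pics/s14.png

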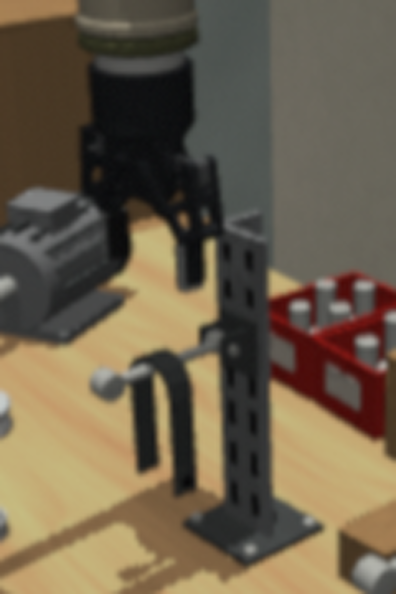

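The yoke hangs freely on the free hook, with its crest at about (158,360) in the crop. Now to the knob on post_full.

{"fn": "jog_arm", "kwargs": {"targets": [[0.01,-0.038,0,0,0,0,0],[0.02,-0.077,0,0,0,0,0],[0.03,-0.116,0,0,0,0,0],[0.04,-0.155,0,0,0,0,0],[0.05,-0.19,0,0,0,0,0]]}}

```text
time: 13.02
tool_pos: [468.6, -71.2, 221.4]
tcp_rot: [180.0, -0.1, -174.9]
ft_force: [1.1, 0.1, 1.0]
finger_gap: 85.5
```

{"fn": "jog_arm", "kwargs": {"targets": [[0.01,-0.038,0,0,0,0,0.4],[0.02,-0.077,0,0,0,0,0.4],[0.03,-0.115,0,0,0,0,0.4],[0.033,-0.134,0,0,0,0,0.4],[0.033,-0.134,0,0,0,0,0.4]]}}

```text
time: 13.43
tool_pos: [447.3, -209.4, 221.2]
tcp_rot: [180.0, -0.1, -175.2]
ft_force: [-0.0, 0.4, 0.1]
finger_gap: 51.0
```

Run:
```python
from bench import r
from h import *
r.snapshot("wrist");r.snapshot("wrist");w=r.snapshot("wrist");s=r.snapshot("side")
q=r.sense();p=q["tool_pos"];print(q["time"],p,q["finger_gap"],q["ft_force"])
cv2.imwrite("pics/w15.png",w["pixels"][:,:,::-1])
```

```text
13.6333 [ 448.71949755 -204.74598946  222.06767611] 50.98729003734316 [ 0.24954158 -0.47251238 -0.25444735]
```

View pics/w15.png

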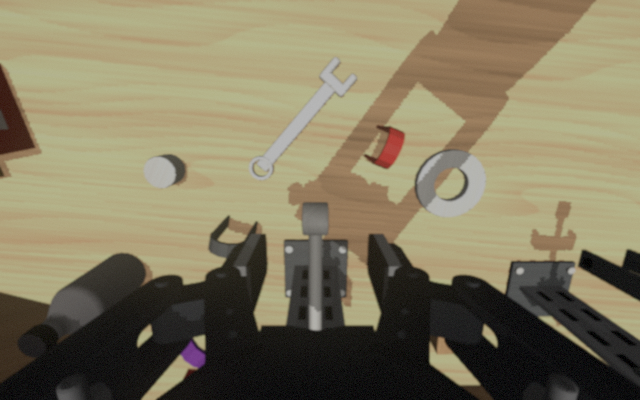

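{"fn": "jog_arm", "kwargs": {"targets": [[0,0,0.025,0,0,0,0.4],[0,0,0.05,0,0,0,0.4],[0,0,0.07,0,0,0,0.4],[0,0,0.07,0,0,0,0.4],[0,0,0.07,0,0,0,1]], "newtons": 30}}

```text
time: 14.05
tool_pos: [448.3, -204.1, 152.0]
tcp_rot: [179.9, -0.1, -174.8]
ft_force: [-0.2, -0.1, 0.4]
finger_gap: 40.4
```

{"fn": "jog_arm", "kwargs": {"targets": [[0,0,0,0,0,0,1],[0,0,0,0,0,0,1],[0,0,0,0,0,0,1],[0,0,0,0,0,0,1]]}}

```text
time: 14.38
tool_pos: [450.1, -207.1, 155.1]
tcp_rot: [-179.8, 0.2, -175.0]
ft_force: [0.5, -5.0, 2.1]
finger_gap: 17.2
```

{"fn": "jog_arm", "kwargs": {"targets": [[-0.001,0,-0.0155,0,0,0,1],[-0.0045,0,-0.0305,0,0,0,1],[-0.0095,0,-0.045,0,0,0,1],[-0.017,0,-0.0585,0,0,0,1],[-0.026,0,-0.071,0,0,0,1]]}}

```text
time: 14.8
tool_pos: [475.3, -204.9, 225.5]
tcp_rot: [-179.8, 0.1, -175.0]
ft_force: [6.0, -8.8, -8.9]
finger_gap: 17.3
```

{"fn": "jog_arm", "kwargs": {"targets": [[-0.0105,0,-0.011,0,0,0,1],[-0.023,0,-0.0205,0,0,0,1],[-0.0365,0,-0.028,0,0,0,1],[-0.0505,0,-0.034,0,0,0,1],[-0.0655,0,-0.0375,0,0,0,1]]}}

```text
time: 15.22
tool_pos: [540.4, -199.5, 263.5]
tcp_rot: [-179.8, 0.0, -175.0]
ft_force: [-3.0, -7.4, -1.2]
finger_gap: 17.3
```

{"fn": "jog_arm", "kwargs": {"targets": [[-0.006,0,-0.001,0,0,0,1],[-0.012,0,-0.0015,0,0,0,1],[-0.017,0,-0.0015,0,0,0,1],[-0.018,0,-0.0015,0,0,0,1],[-0.018,0,-0.0015,0,0,0,1]]}}

```text
time: 15.63
tool_pos: [558.6, -198.0, 265.3]
tcp_rot: [-179.8, 0.1, -175.0]
ft_force: [-0.6, -7.1, 4.1]
finger_gap: 17.2
```

Run:
```python
from bench import r
from h import *
w=r.snapshot("wrist");s=r.snapshot("side")
q=r.sense();p=q["tool_pos"];print(q["time"],p,q["finger_gap"],q["ft_force"])
cv2.imwrite("pics/s16.png",cv2.resize(s["pixels"][100:300,310:430,::-1],None,fx=3,fy=3,interpolation=cv2.INTER_CUBIC))
```

```text
15.7333 [ 558.48362211 -197.99222967  265.30397466] 17.207222981373796 [-0.96392023 -7.25847515  2.46320821]
```

View pics/s16.png

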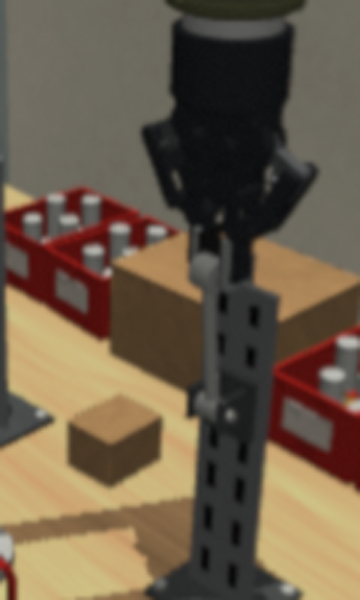

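{"fn": "jog_arm", "kwargs": {"targets": [[-0.003,0,0,0,0,0,1],[-0.005,0,0,0,0,0,1],[-0.005,0,0,0,0,0,1]]}}

```text
time: 15.98
tool_pos: [563.4, -197.6, 265.3]
tcp_rot: [-179.8, 0.1, -175.0]
ft_force: [-1.1, -7.3, 3.4]
finger_gap: 17.3
```

{"fn": "jog_arm", "kwargs": {"targets": [[0,0,0,0,0,0,0.4],[0,0,0,0,0,0,0.4],[0,0,0,0,0,0,0.4],[0,0,-0.03,0,0,0,0.4],[0,0,-0.07,0,0,0,0.4]]}}

```text
time: 16.4
tool_pos: [560.9, -194.5, 328.8]
tcp_rot: [179.7, -0.5, -174.9]
ft_force: [0.2, -0.3, -0.0]
finger_gap: 51.3
```

{"fn": "jog_arm", "kwargs": {"targets": [[0.03,0,-0.02,0,0,0,0.4],[0.065,0,-0.03,0,0,0,0.4],[0.1,0.0,-0.03,0,0,0,0.4],[0.14,0.01,-0.03,0,0,0,0.4],[0.15,0.01,-0.03,0,0,0,0.4]]}}

```text
time: 16.82
tool_pos: [408.9, -197.9, 363.6]
tcp_rot: [180.0, -0.0, -175.0]
ft_force: [-0.0, 0.8, -0.2]
finger_gap: 51.3
```

Run:
```python
from bench import r
from h import *
w=r.snapshot("wrist");s=r.snapshot("side");t=r.snapshot("top")
q=r.sense();p=q["tool_pos"];print(q["time"],p,q["finger_gap"],q["ft_force"])
cv2.imwrite("pics/s17.png",cv2.resize(s["pixels"][120:320,250:430,::-1],None,fx=3,fy=3,interpolation=cv2.INTER_CUBIC))
cv2.imwrite("pics/t17.png",cv2.resize(t["pixels"][145:265,220:450,::-1],None,fx=3.4,fy=3.4,interpolation=cv2.INTER_CUBIC))
```

```text
16.9667 [ 412.60094363 -198.97376303  363.74820374] 50.922345472516284 [ 0.63275853 -0.15610725 -0.46531889]
```

View pics/s17.png

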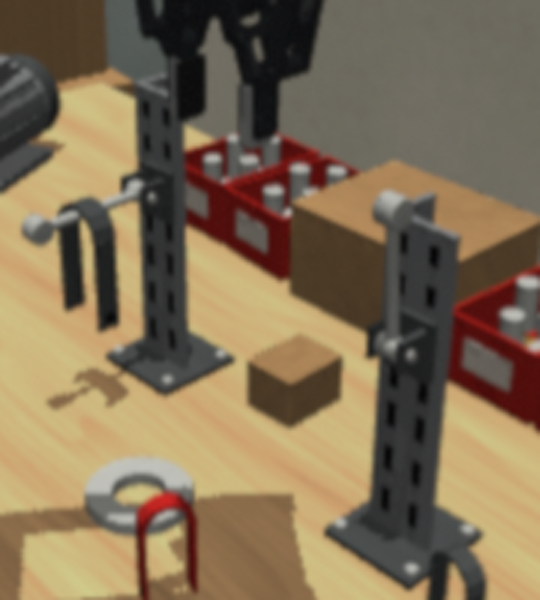

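View pics/t17.png

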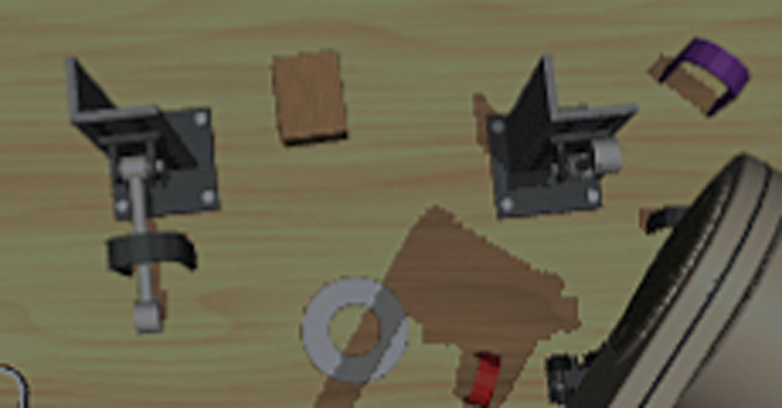

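Run:
```python
from bench import r
from h import *
s=r.snapshot("side");t=r.snapshot("top")
T=lambda x,y:((x+.5)/3.4+220-.5,(y+.5)/3.4+145-.5)
S=lambda x,y:((x+.5)/3+250-.5,(y+.5)/3+120-.5)
k,e=tri(t,T(608,156),s,S(391,209));print(k,e, "q~",(559-k[0])/110)
print(onz(t,T(608,156),300),"yoke",onz(t,T(152,250),200),tri(t,T(147,317),s,S(38,229)))
q=r.sense();print(q["time"],q["ft_force"],q["qd"])
```

```text
[ 549.44675596 -201.93890261  302.68809002] [np.float64(0.2952219528485631), np.float64(0.2952219528488126)] q~ 0.08684767306744602
[ 550.0618685  -202.59323519  300.        ] yoke [502.06265199 113.16043332 200.        ] (array([455.49345688, 117.32482601, 191.44888745]), [np.float64(1.639274501238058), np.float64(1.6392745012380956)])
17.0667 [0.27701484 0.86671262 0.19741561] [ 0.28915616  1.28506154 -0.38669787 -0.08123394  0.06075069 -0.14729033]
```

Run:
```python
from bench import r
from h import *
s=r.snapshot("side");t=r.snapshot("top")
hg=np.array([558.8,-200.,190]);d=np.array([-.9961,-.088,0])
for q in(0,.05,.1,.17,.25):
    P=hg+110*np.sin(q)*d+[0,0,110*np.cos(q)]
    print(q,(proj(t,P)-[219.5,144.5])*3.4-.5,(proj(s,P)-[249.5,119.5])*3-.5)
print((proj(s,hg)-[249.5,119.5])*3-.5,(proj(t,hg)-[219.5,144.5])*3.4-.5)
cv2.imwrite("pics/t18.png",cv2.resize(t["pixels"][170:215,375:415,::-1],None,fx=12,fy=12,interpolation=cv2.INTER_CUBIC))
cv2.imwrite("pics/s18.png",cv2.resize(s["pixels"][175:245,365:410,::-1],None,fx=8,fy=8,interpolation=cv2.INTER_CUBIC))
```

```text
0 [[603.57074595 143.056298  ]] [[399.30736833 207.89390842]]
0.05 [[604.60129278 151.22794074]] [[393.8842807  210.48543241]]
0.1 [[605.56158468 159.44741431]] [[388.40957406 213.46477641]]
0.17 [[606.78181021 170.98308277]] [[380.68854869 218.27825763]]
0.25 [[607.989883  184.1197089]] [[371.83656422 224.67577318]]
[[389.90725141 348.5174058 ]] [[579.41657954 165.93739449]]
```

View pics/t18.png

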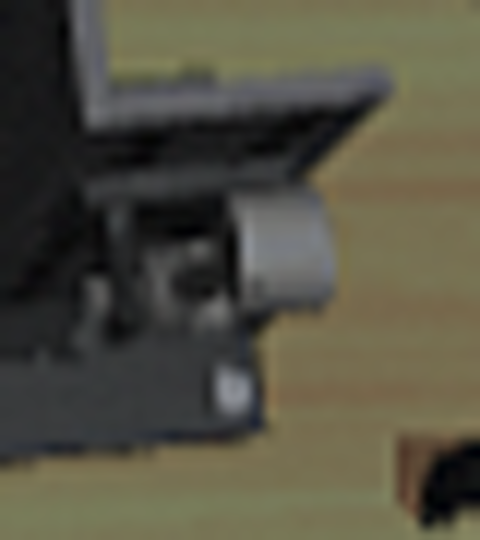

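View pics/s18.png

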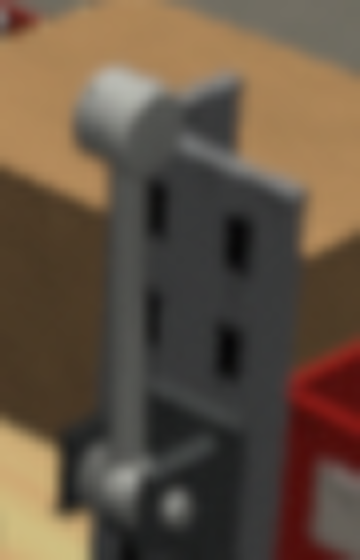

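The full hook reads about 0.08 rad from both the top and side views. That is inside the 0.17 limit, but I'll nudge it flatter with closed fingers from the front.

{"fn": "jog_arm", "kwargs": {"targets": [[-0.015,-0.004,0.02,0,0,0,1],[-0.03,-0.008,0.05,0,0,0,1],[-0.05,-0.012,0.08,0,0,0,1],[-0.07,-0.015,0.102,0,0,0,1],[-0.09,-0.015,0.102,0,0,0,1]]}}

```text
time: 17.58
tool_pos: [502.7, -204.9, 253.8]
tcp_rot: [179.7, -0.5, -174.9]
ft_force: [-0.9, -0.3, -0.4]
finger_gap: -0.2
```

{"fn": "jog_arm", "kwargs": {"targets": [[0,0,0,0,0,0,1],[-0.008,0,0,0,0,0,1],[-0.015,0,0,0,0,0,1],[-0.02,0,0,0,0,0,1]]}}

```text
time: 17.92
tool_pos: [524.6, -204.4, 261.8]
tcp_rot: [-180.0, 0.1, -174.9]
ft_force: [-0.1, -1.7, -0.6]
finger_gap: -0.3
```

Run:
```python
from bench import r
from h import *
s=r.snapshot("side");w=r.snapshot("wrist")
q=r.sense();p=q["tool_pos"];print(q["time"],p,q["finger_gap"],q["ft_force"])
cv2.imwrite("pics/s19.png",cv2.resize(s["pixels"][130:250,330:410,::-1],None,fx=5,fy=5,interpolation=cv2.INTER_CUBIC))
cv2.imwrite("pics/w19.png",w["pixels"][:,:,::-1])
```

```text
18.0167 [ 524.39264151 -204.33535622  261.68592803] -0.10659041338922642 [0.00660353 0.85067695 0.13087284]
```

View pics/s19.png

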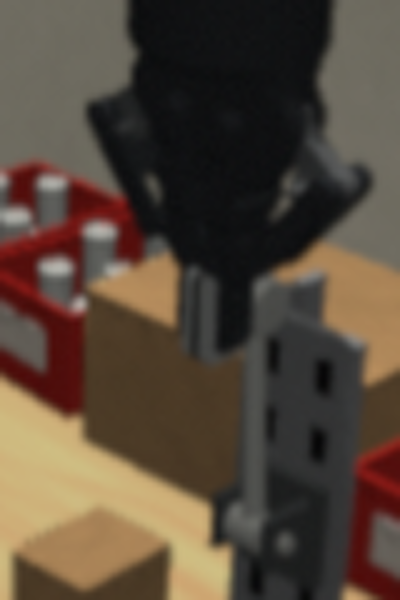

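View pics/w19.png

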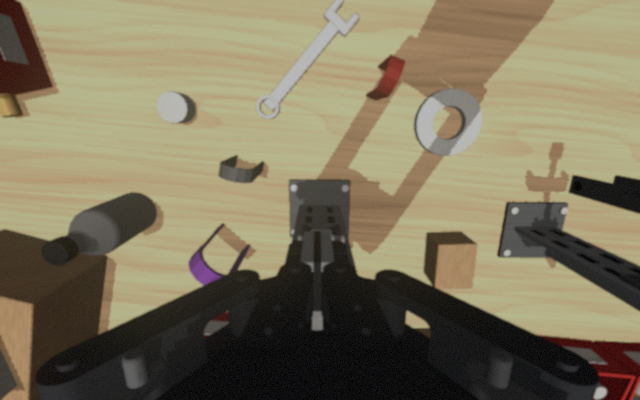

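{"fn": "jog_arm", "kwargs": {"targets": [[-0.003,0,0,0,0,0,1],[-0.006,0,0,0,0,0,1],[-0.009,0,0,0,0,0,1],[-0.011,0,0,0,0,0,1],[-0.011,0,0,0,0,0,1]]}}

```text
time: 18.43
tool_pos: [534.8, -203.4, 261.1]
tcp_rot: [-180.0, 0.0, -174.9]
ft_force: [0.4, 0.0, 0.8]
finger_gap: -0.3
```

{"fn": "jog_arm", "kwargs": {"targets": [[-0.002,0,0,0,0,0,1],[-0.004,0,0,0,0,0,1],[-0.004,0,0,0,0,0,1]]}}

```text
time: 18.68
tool_pos: [538.3, -203.1, 261.0]
tcp_rot: [-180.0, -0.0, -175.0]
ft_force: [-1.8, 0.2, 1.7]
finger_gap: -0.2
```

{"fn": "jog_arm", "kwargs": {"targets": [[-0.002,0,0,0,0,0,1],[-0.004,0,0,0,0,0,1],[-0.004,0,0,0,0,0,1]]}}

```text
time: 18.93
tool_pos: [538.7, -203.0, 261.0]
tcp_rot: [180.0, -0.5, -175.0]
ft_force: [-22.4, 0.2, 8.6]
finger_gap: 0.0
```

Run:
```python
from bench import r
from h import *
s=r.snapshot("side")
q=r.sense();p=q["tool_pos"];print(q["time"],p,q["ft_force"])
cv2.imwrite("pics/s20.png",cv2.resize(s["pixels"][175:245,365:410,::-1],None,fx=8,fy=8,interpolation=cv2.INTER_CUBIC))
```

```text
18.9833 [ 538.74302393 -203.06951491  261.01330394] [-23.23597319  -1.18435085   9.17937586]
```

View pics/s20.png

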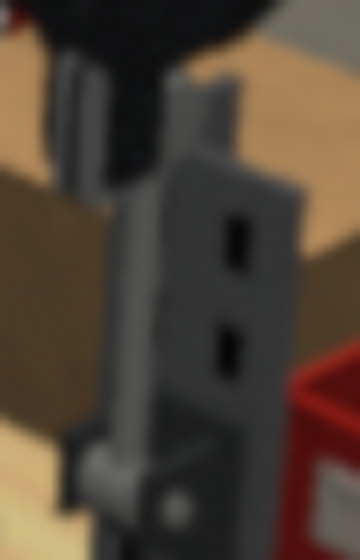

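The force rose to 23 N, so the hook is against its stop, flat. Backing off, then a final check.

{"fn": "jog_arm", "kwargs": {"targets": [[0.01,0,0,0,0,0,1],[0.04,0,-0.01,0,0,0,1],[0.08,0,-0.04,0,0,0,1],[0.11,0,-0.07,0,0,0,1],[0.13,0,-0.1,0,0,0,1]]}}

```text
time: 19.4
tool_pos: [412.7, -213.4, 357.9]
tcp_rot: [179.9, -0.1, -174.9]
ft_force: [0.3, -0.3, -0.1]
finger_gap: -0.2
```

{"fn": "jog_arm", "kwargs": {"targets": [[0.0,-0.03,0,0,0,0,1],[0.0,-0.06,0,0,0,0,1],[0.0,-0.06,0,0,0,0,1],[0.0,-0.06,0,0,0,0,1],[0,-0.06,0,0,0,0,1]]}}

```text
time: 19.82
tool_pos: [420.2, -273.5, 358.1]
tcp_rot: [180.0, -0.0, -175.0]
ft_force: [-0.8, -0.4, -0.5]
finger_gap: -0.2
```

Run:
```python
from bench import r
from h import *
s=r.snapshot("side");t=r.snapshot("top")
q=r.sense();p=q["tool_pos"];print(q["time"],p,q["ft_force"])
cv2.imwrite("pics/s21.png",cv2.resize(s["pixels"][120:320,250:430,::-1],None,fx=3,fy=3,interpolation=cv2.INTER_CUBIC))
cv2.imwrite("pics/t21.png",cv2.resize(t["pixels"][145:265,220:450,::-1],None,fx=3.4,fy=3.4,interpolation=cv2.INTER_CUBIC))
```

```text
19.9167 [ 420.35033766 -272.97401485  358.22708021] [ 0.32463665  0.55251773 -0.23952155]
```

View pics/s21.png

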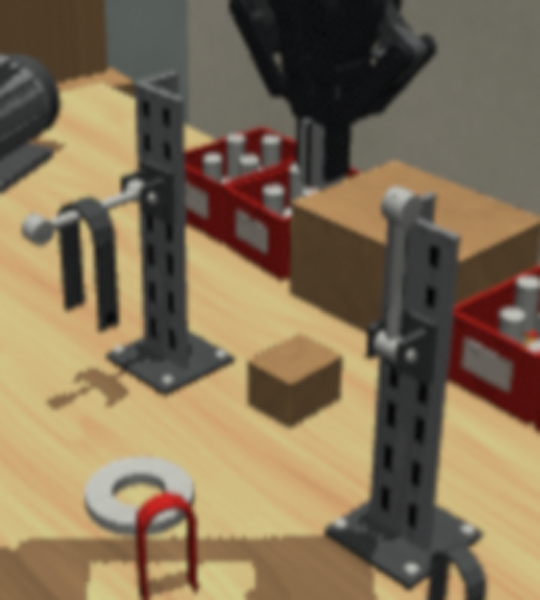

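View pics/t21.png

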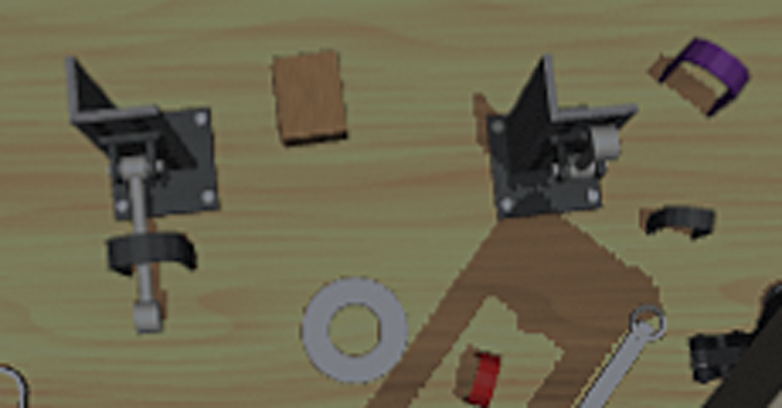

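The knob now shows at (399,205) in the side crop and (604,143) in the top crop, which matches the predicted q = 0 position. The yoke is still hanging on the free hook.

Run:
```python
from bench import r
print(r.hand_in())
```

```text
the job is handed in; nothing more can be done
None
```

I folded the empty hook down, moved the yoke onto it, folded the emptied hook up flat, and handed the job in at about 20 s of the 67 s allowed.

**Last checks:**
- **Free hook:** the top and side views put its knob at a height of about 191 mm, so the bar is level.
- **Yoke:** it hangs astride the bar about 60 mm out from the hinge, clear of the robot. I did not measure its tilt, but it looks upright.
- **Emptied hook:** pushing it with closed fingers raised the force to 23 N, so it is against its stop. Its knob then appeared where 0 rad predicts.
- **Robot:** it stands clear of everything, with the wrist force near zero.

**Disagreements and failures on the way:**
- **Fingertip height:** both cameras showed the fingertips about 28 mm higher than the reported TCP. My first pinch therefore closed above the knob and missed, and I corrected all later heights for this.
- **First fold-up:** it left the emptied hook at about 0.08 rad. That was within the limit, but I added the final push to flatten it.

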